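# Index the painting turntable on by one hole

### The job

Turn the indexing turntable on by exactly one hole, clockwise as seen from above: with a fingertip press the plunger's round cup down to free the table, swing it round to the next hole, and let the plunger spring fully up there so that the table is locked again, then move clear. Do not go past that hole or back the other way, do not touch, lift or upset the jar on the table, and leave the other things on the bench where they are.

Things in the scene. Friction and masses are not known exactly. Their poses are not given: they have to be found in the camera images.
- cup_floor (a point): Centre of the flat floor inside the plunger's cup, a round black plastic dish (60 mm outside, 52 mm inside diameter, rim 7 mm above the floor) near the edge of the turntable, 80 mm from the turning axis; it turns with the table. Floor 82 mm above the bench when out (locked), 69 mm when fully pressed. A fingertip on the floor inside the rim both presses the plunger and drags the table round.
- turn_axis (a point): Point on the table's vertical turning axis, on top of the rubber pad in its middle, 50 mm above the bench. The table is a grey disc, 188 mm diameter, top 48 mm above the bench, inside a fixed aluminium ring (196 mm inner, 256 mm outer diameter, top 38 mm above the bench) on a round steel foot of 260 mm diameter fixed to the bench.
- next_hole (a point): Fixed point above the next hole: where cup_floor will be when the table has been turned one hole (45 degrees clockwise from above) and the plunger has sprung up; 80 mm from the axis, 82 mm above the bench. The ring has eight holes, open slots in its inner edge, 45 degrees apart.
- rotor (a joint): Turn of the table in rad, 0 at the start, growing clockwise seen from above; the next hole is at 0.785. About 0.03 rad play either way when locked; turns freely (about 0.04 N m friction) when the plunger is pressed.
- plunger (a joint): How far the plunger is pressed down in m: 0 fully out, 0.013 at the stop; spring 3 N to 6 N at the stop. A side pin 9 mm thick sits in a ring hole 16 mm wide; beyond about 0.0085 it is below the ring and the table can turn. Let go between two holes, the pin stays at about 0.0085 under the ring and springs up by itself when the next hole comes over it.
- work_jar: Squat paint jar with brown body and white screw cap, 43 mm diameter, 55 mm high, standing loose on the rubber pad in the middle of the turntable; origin at the centre of its underside, z up. It turns with the table and must not be touched.
- round_jar: Bystander: paint bottle with black cap, 34 mm diameter, 67 mm high, loose on the bench beside the turntable; origin at the centre of its underside.
- small_jar: Bystander: paint bottle with black cap, 31 mm diameter, 63 mm high, loose behind the turntable; origin at the centre of its underside.
- tape_roll: Bystander: roll of tape lying flat, 60 mm diameter, 12 mm high, loose at the front right of the turntable; origin at the centre of its underside.
- pliers: Bystander: small pliers lying flat, 48 x 113 x 12 mm, loose far to the right; origin at the centre of the underside.
- glue: Bystander: small glue bottle with pointed cap, 32 mm diameter, 85 mm high, loose farther back; origin at the centre of its underside.

How it is judged:
On the way, in this order (a step that is already met when the one before it is completed fails the run):
1. the plunger is pressed in at the first hole, freeing the table (value of joint plunger above 0.008 m and value of joint rotor below 0.2 rad), for 0.05 s.
2. the table turns clockwise between the holes with the plunger in (value of joint plunger above 0.006 m and value of joint rotor between 0.3 and 0.7 rad).
At the end, for the whole second after the job is handed in: The table stands still at the next hole clockwise (0.785 rad, within 0.07), the plunger has sprung out to within 3 mm of fully out, and the jar still stands upright on the table within 20 mm of its middle (value of joint rotor between 0.715 and 0.855 rad and value of joint plunger below 0.003 m and velocity of joint rotor between -0.05 and 0.05 rad/s and horizontal distance between work_jar and turn_axis below 0.02 m and height (world z) of work_jar between 0.045 and 0.056 m and angle between work_jar's own z axis and vertical below 0.1 rad); the robot touches nothing.
It fails at once if the table is turned past the next hole (value of joint rotor above 0.92 rad).
It fails at once if the table is turned back, anticlockwise (value of joint rotor below -0.13 rad).
It fails at once if the jar on the table is touched (contact force between any of the arm, the fingers and work_jar above 0.5 N).
It fails at once if the jar on the table is lifted or tipped (height (world z) of work_jar above 0.065 m or angle between work_jar's own z axis and vertical above 0.35 rad).
It fails at once if a bystander is moved, lifted or carried (distance of any of round_jar, small_jar, tape_roll, pliers, glue from where it was at the start of the episode above 0.02 m).
It also fails if it takes over 48 s, if anything falls off the work surface, if the arm or the gripper's body presses on something with over 40 N, if the wrist force passes 120 N, or if a joint passes its speed limit or range.

### The arm

A 7-joint arm with a two-finger parallel gripper is mounted at the origin on a cart in front of the work surface, level with it; the furniture and walls round the work are solid. World frame = base frame: x ahead of the robot, y to its left, z up, the work surface at z = 0. Lengths are in m, angles in rad, forces in N, time in s.
With the tool pointing down it reaches from about 0.35 to 0.9 m from the base axis. Payload 8.1 kg.
Tool frame: the origin (TCP) lies at the very end of the fingers, on their centre line; the grasp point (between the pads) lies 19 mm behind it; z points along the fingers, y is the line along which they close (so a half turn about z gives the same grasp; the last joint's range is limited). The gripper opens to 92 mm and grips with 3 to 60 N. Pads are 19 mm wide; open, the fingers measure 130 mm over their backs; the gripper's body (75 mm by 190 mm) begins 47 mm behind the grasp point.
Start: joints at [-1.332, 0.434, 0.025, 1.573, -0.012, 1.134, -0.075], TCP at [0.21, 0.589, 0.202] pointing down, gripper open.
Joint ranges: [-2.62, 2.62], [-0.44, 2.09], [-1.27, 1.32], [0.08, 2.57], [-1.32, 4.46], [0.12, 2], [-2.74, 2.74]. Speed limits (rad/s): [2.22, 2.22, 3.01, 3.01, 3.14, 3.14, 3.14].

### API

Orientations are given as a rotation vector (axis times angle).
In Python, from cell import readout, cams, job gives the robot as it stands.
- The arm moves only by the tool drive_tool, never from a script. Its argument "commands" is a list of rows, each a list of 3 entries, a list of its own where there are three numbers: the turn, a rotation vector about the tool's x, y, z in rad, then the shift along the tool's x, y, z in cm, then the gripper's target within -1 to 1 (fully open at 1, half-way at 0, shut at -1). A call has 1 to 20 rows; each row is the pose to reach, as a shift and turn from the pose commanded when the call began, along the tool's axes at that moment; what a row does not reach only later rows make up. A row lasts 1/12 s, in which the tool goes at most 41.7 mm and 7.16 degrees, less where a joint would pass 70% of its speed; a pose out of reach is approached as far as the arm can. A call with a gripper value outside its range is refused whole. The fingers move at their own pace and stop on an object; "newtons" is the grip in N (left out, the last holds). Time passes only in rows, so rows that repeat a pose let the fingers close. It gives the time, the measured TCP pose, the force, the opening and the grip force at its end, in the units of the state.
- readout.observe(): the state, without advancing time (a new reading comes with each control period).
- cams.get_image(name): name is "scene" or "side" or "wrist"; returns the picture (480x640x3 uint8, blue, green, red); there is no depth.
- cams.camera_info(name): a dict with "camera_matrix" (3x3 intrinsics, pixels), "k1" (the pictures are not rectified: a ray, as slopes to the right and down, at radius r is drawn at 1 + k1 r^2 times it, then the intrinsics apply), "R" (3x3) and "t" (3): a world point X has camera coordinates R X + t. Camera axes: x right, y down, z forward; pixel columns grow to the right and rows downward; lengths in m; the calibration is good to about 2 mm. A picture is of the moment at which its call begins: read the wrist's pose just before it. camera_info takes no time and is no camera call; for the wrist camera it gives the pose at the moment of the call.
- job.sign_off(): hands the job in; it is judged then, once.
The state is a dict: "clock": time; "joints": joint angles; "dq": joint speeds; "joint_efforts": joint torques, N m; "position": TCP position; "ee_rot": TCP orientation; "force": force on the tool from outside, world axes, zero at the start; "ft_torque": the same for the moment, N m; "width": opening from 0.0 (shut) to 1.0 (fully open); "gripper_force": force on a finger pad.
Only numpy, scipy, OpenCV 4.12 (cv2) and the standard library are available. Lean on these libraries where they do the work, as an engineer would, in place of code of your own. Each camera call takes 0.05 s, during which the arm holds its last target. There are 200 camera calls.

## Working session

There is one attempt and no reset: what is moved stays moved. The work goes in short steps, Python scripts to look and compute and a tool call to move; the robot and the scene stay as the last step left them, time stands still between calls to the robot, and variables do not carry over. Pictures are saved under pics/ and viewed, at most 10 in all, crops included, and the job is handed in when it is done.

Besides the shell and the picture viewer there is one more tool, called in YAML: its name, and indented under it one key for each argument. drive_tool: Moves the arm, as the interface text tells. Its arguments: {"type":"object","properties":{"commands":{"type":"array"},"newtons":{"type":"number"}},"required":["commands"]}

```bash
mkdir -p pics
cat > h.py <<'E'
import numpy as np, cv2
from cell import readout, cams, job
def ray(info,uv):
    K=np.array(info["camera_matrix"],float);k=info["k1"]
    p=cv2.undistortPoints(np.array([[uv]],float),K,np.array([k,0,0,0.])).ravel()
    R=np.array(info["R"]);t=np.array(info["t"]).ravel()
    return -R.T@t, R.T@np.array([p[0],p[1],1])
def atz(info,uv,z):
    o,d=ray(info,uv); return o+d*(z-o[2])/d[2]
def proj(info,X):
    K=np.array(info["camera_matrix"],float)
    r=cv2.Rodrigues(np.array(info["R"],float))[0]
    return cv2.projectPoints(np.atleast_2d(np.array(X,float)),r,np.array(info["t"],float).ravel(),K,np.array([info["k1"],0,0,0.]))[0].reshape(-1,2)
E
python3 - <<'E'
from h import *
print(readout.observe())
for n in("scene","side"):
    cv2.imwrite(f"pics/{n}0.png",cams.get_image(n)); i=cams.camera_info(n); print(n,-np.array(i["R"]).T@np.array(i["t"]).ravel())
E
```

```text
{'clock': 0.0, 'joints': array([-1.33160207,  0.43517013,  0.02497768,  1.57406823, -0.01156321,
        1.13396693, -0.0751317 ]), 'dq': array([ 9.74349365e-04, -3.61438287e-04,  1.37796775e-03, -1.08233533e-03,
        1.31874638e-04, -4.07763600e-05,  4.62717040e-04]), 'joint_efforts': array([-1.21688154e-03, -6.67844367e+01,  9.84194018e-01, -3.14463794e+01,
       -6.07051374e-02,  4.24821989e-02,  1.85726058e-04]), 'position': array([0.20938255, 0.58833353, 0.20108904]), 'ee_rot': array([-5.34404625e-01, -3.09572214e+00,  2.30317808e-03]), 'force': array([-0.20360611,  0.601536  , -0.50259022]), 'ft_torque': array([0.03868428, 0.0489943 , 0.03430408]), 'gripper_force': 0.0, 'width': 0.9985754287934339}
scene [ 0.06112513 -0.61882222  0.58821799]
side [0.34098256 0.52910541 0.63328863]
```

View pics/scene0.png

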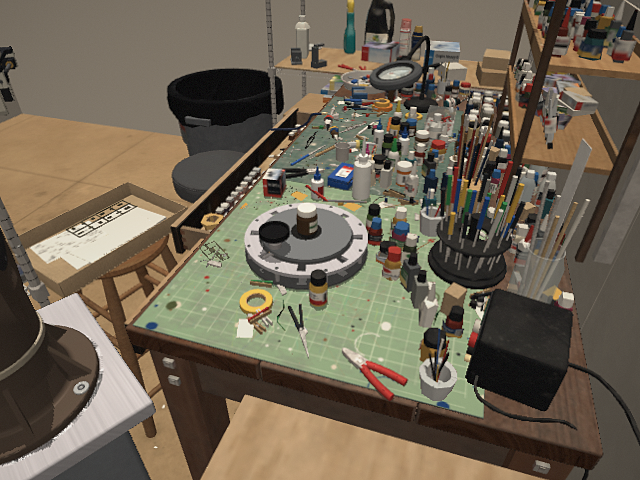

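View pics/side0.png

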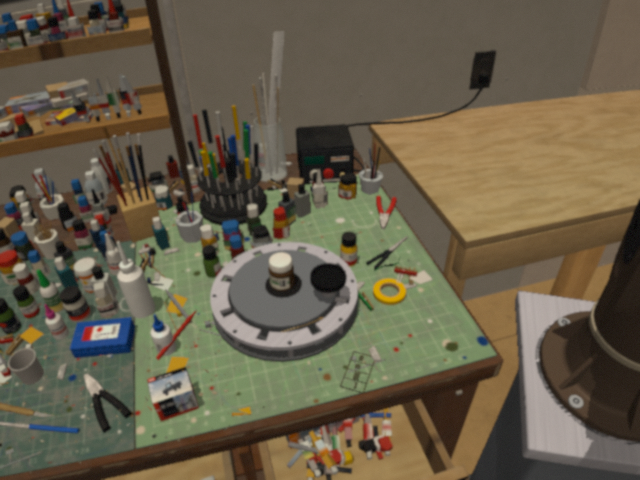

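The scene view shows the cup at about (274,231), the jar at (306,220) and the round jar at (318,288). In the side view the cup is at (328,276) and the jar at (281,270). Next I'll segment the cup and fit the disc.

Run:
```python
from h import *
from scipy.optimize import least_squares
for n,c in(("scene",(274,229)),("side",(328,274))):
    im=cv2.imread(f"pics/{n}0.png"); i=cams.camera_info(n)
    print(n,"cup centre guess @.085",atz(i,c,.085).round(3))
    # grey disc (top 48mm) : manual seg by overlay later
    jar={"scene":(306,205),"side":(281,258)}[n]
    print("jar cap top @.105",atz(i,jar,.105).round(3))
    x,y=(215,180) if n=="scene" else (195,225)
    crop=im[y:y+130,x:x+180]
    cv2.imwrite(f"pics/{n}_c.png",cv2.resize(crop,None,fx=4.4,fy=4.4,interpolation=cv2.INTER_CUBIC))
```

```text
scene cup centre guess @.085 [ 0.483 -0.028  0.085]
jar cap top @.105 [ 0.566 -0.027  0.105]
side cup centre guess @.085 [ 0.481 -0.036  0.085]
jar cap top @.105 [ 0.56  -0.036  0.105]
```

View pics/scene_c.png

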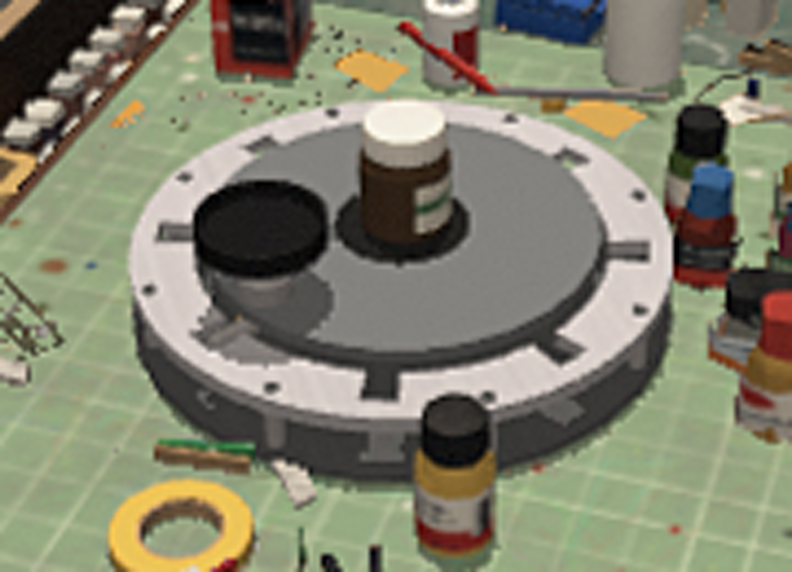

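View pics/side_c.png

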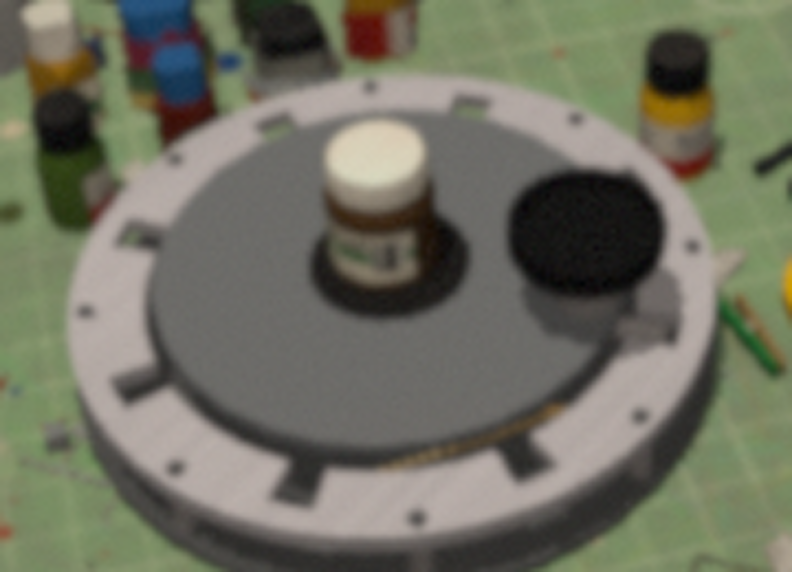

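Run:
```python
from h import *
from scipy.optimize import least_squares
S={"scene":[(332,112),(511,118),(638,195),(640,310),(487,397),(271,387),(149,289),(184,177)],
"side":[(370,87),(575,119),(692,246),(641,416),(417,517),(176,467),(85,311),(175,159)]}
off={"scene":(215,180),"side":(195,225)}
C={"scene":(261,222),"side":(587,231)}
for n in S:
    i=cams.camera_info(n); f=lambda p:(np.array(p)+.5)/4.4+off[n]-.5
    P=np.array([atz(i,f(p),.038) for p in S[n]])
    r=least_squares(lambda q:np.hypot(P[:,0]-q[0],P[:,1]-q[1])-q[2],[.56,-.03,.11])
    a=r.x[:2]; c=atz(i,f(C[n]),.089)[:2]
    sa=np.degrees(np.arctan2(*(P[:,:2]-a).T[::-1]))%45
    print(n,"axis",r.x.round(4),"res",(r.fun*1e3).round(1),"cup",c.round(4),"r",np.linalg.norm(c-a).round(4),"ang",np.degrees(np.arctan2(*(c-a)[::-1])).round(1),"screw ang",sa.round(1))
```

```text
scene axis [ 0.5608 -0.0319  0.1213] res [-0.3  0.5 -0.3  0.   0.1 -0.  -0.   0.1] cup [ 0.4778 -0.035 ] r 0.0831 ang -177.9 screw ang [21.6 21.5 21.4 21.5 21.4 21.4 21.5 21.7]
side axis [ 0.5598 -0.0326  0.1208] res [-0.4 -0.2  0.1  0.5 -0.3 -0.4  0.3  0.4] cup [ 0.4778 -0.0247] r 0.0824 ang 174.5 screw ang [21.8 21.5 21.8 21.8 21.6 21.5 21.5 21.6]
```

```bash
cat >> h.py <<'E'
from scipy.spatial.transform import Rotation as Ro
A=np.array([.5603,-.0322])
def P(deg,z,r=.08): a=np.radians(deg); return np.array([A[0]+r*np.cos(a),A[1]+r*np.sin(a),z])
def shift(X,start=None):
    s=readout.observe(); return (Ro.from_rotvec(s["ee_rot"]).inv().apply(np.array(X)-s["position"])*100).round(2)
E
python3 -c "
from h import *
print(P(179,.13),P(134,.13),shift(P(179,.2)),shift(P(179,.13)))"
```

```text
[ 0.48031218 -0.03080381  0.13      ] [0.50472733 0.02534718 0.13      ] [-46.28 -49.25   0.18] [-46.28 -49.24   7.18]
```

drive_tool:
  commands:
    - [[0,0,0],[-2,-2,0],-1]
    - [[0,0,0],[-4.5,-4.8,0],-1]
    - [[0,0,0],[-7,-7.5,0],-1]
    - [[0,0,0],[-10,-10.6,0],-1]
    - [[0,0,0],[-13,-13.8,0],-1]
    - [[0,0,0],[-16,-17,0],-1]
    - [[0,0,0],[-19,-20.2,0],-1]
    - [[0,0,0],[-22,-23.4,0],-1]
    - [[0,0,0],[-25,-26.6,0],-1]
    - [[0,0,0],[-28,-29.8,0],-1]
    - [[0,0,0],[-31,-33,0],-1]
    - [[0,0,0],[-34,-36.2,0],-1]
    - [[0,0,0],[-37,-39.4,0],-1]
    - [[0,0,0],[-40,-42.6,0],-1]
    - [[0,0,0],[-43,-45.8,0],-1]
    - [[0,0,0],[-45,-48,0],-1]
    - [[0,0,0],[-46.3,-49.2,0],-1]
    - [[0,0,0],[-46.3,-49.2,0],-1]
    - [[0,0,0],[-46.3,-49.2,0],-1]
    - [[0,0,0],[-46.3,-49.2,0],-1]

```text
clock: 1.77
position: [0.4803, -0.0295, 0.2014]
ee_rot: [-0.534, -3.095, -0.0]
force: [-0.0, -0.2, 0.3]
width: 0.005
gripper_force: 0.0
```

```bash
python3 -c "
from h import *
s=readout.observe();print(s['clock'],s['position'],s['ee_rot'],s['force'],s['width'],s['joints'],shift(P(179,.105)))
i=cams.camera_info('wrist');print(proj(i,[P(179,.089),P(134,.089),[*A,.05]]))
cv2.imwrite('pics/w1.png',cams.get_image('wrist'))"
```

```text
1.7667 [ 0.48030205 -0.02948963  0.2014307 ] [-5.34435663e-01 -3.09469298e+00 -6.60561512e-05] [-0.01954446 -0.22546454  0.32867297] 0.005380942280168719 [-0.41264611  0.20161651  0.43479707  1.93836878 -0.09920842  1.02319794
  1.29503236] [-0.06 -0.12  9.64]
[[316.66331973 228.47083456]
 [393.70370378 233.60273365]
 [344.02168835 294.63605428]]
```

View pics/w1.png

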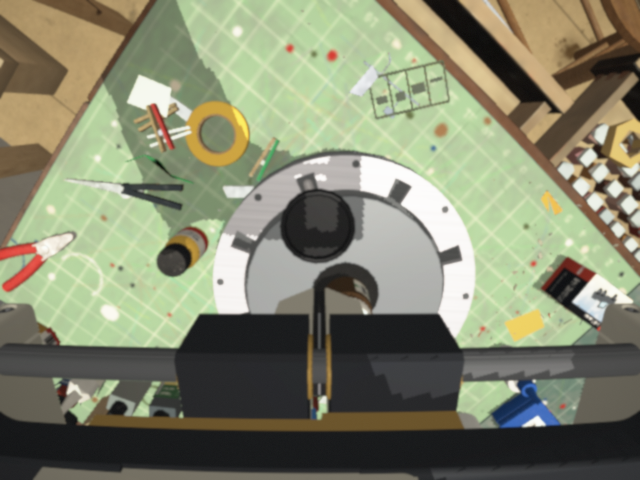

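The wrist view shows the cup centred at (318,226). I predicted (317,228), so the estimate holds. The finger orientation also suits the cup, so I'll descend.

drive_tool:
  commands:
    - [[0,0,0],[0,-0.05,2.5],-1]
    - [[0,0,0],[0,-0.1,5],-1]
    - [[0,0,0],[0,-0.1,7.5],-1]
    - [[0,0,0],[0,-0.1,9.5],-1]
    - [[0,0,0],[0,-0.1,10.5],-1]
    - [[0,0,0],[0,-0.1,11.3],-1]
    - [[0,0,0],[0,-0.1,11.6],-1]
    - [[0,0,0],[0,-0.1,11.6],-1]
    - [[0,0,0],[0,-0.1,11.6],-1]
    - [[0,0,0],[0,-0.1,11.6],-1]

```text
clock: 2.65
position: [0.4812, -0.0307, 0.0867]
ee_rot: [0.534, 3.094, 0.001]
force: [-1.0, 0.1, -0.0]
width: 0.005
gripper_force: 0.0
```

drive_tool:
  commands:
    - [[0,0,0],[0,0,0.4],-1]
    - [[0,0,0],[0,0,0.8],-1]
    - [[0,0,0],[0,0,1.1],-1]
    - [[0,0,0],[0,0,1.1],-1]
    - [[0,0,0],[0,0,1.1],-1]

```text
clock: 3.07
position: [0.4802, -0.0309, 0.0746]
ee_rot: [-0.535, -3.095, 0.0]
force: [-0.3, 0.0, -0.2]
width: 0.003
gripper_force: 0.0
```

drive_tool:
  commands:
    - [[0,0,0],[0,0,0.3],-1]
    - [[0,0,0],[0,0,0.6],-1]
    - [[0,0,0],[0,0,0.6],-1]
    - [[0,0,0],[0,0,0.6],-1]

```text
clock: 3.4
position: [0.4803, -0.0309, 0.0686]
ee_rot: [-0.534, -3.095, 0.0]
force: [0.3, -0.7, 0.2]
width: 0.009
gripper_force: 0.0
```

```bash
python3 -c "
from h import *
for k in range(4):
    im=cams.get_image('side'); s=readout.observe();print(s['position'],s['force'],s['ft_torque'])
im2=cams.get_image('scene')
f=lambda a,x,y:cv2.resize(a[y:y+150,x:x+200],(400,300),interpolation=cv2.INTER_CUBIC)
w=cv2.resize(cams.get_image('wrist'),(400,300))
i=cams.camera_info('wrist');print(proj(i,[P(179,.089),P(179,.076),s['position'],[*A,.05]])/1.6)
cv2.imwrite('pics/c2.png',np.vstack([np.hstack([f(im,200,190),f(im2,210,140)]),np.hstack([w,w*0])]))"
```

```text
[ 0.48040213 -0.03084127  0.06875535] [-0.13056348 -0.30802275 -0.17670233] [ 0.02582033 -0.03202327 -0.00836057]
[ 0.48045107 -0.0308545   0.06882393] [ 0.23196804  0.37677973 -1.09515581] [ 0.01971352  0.02529833 -0.0081614 ]
[ 0.48048975 -0.03087122  0.06888644] [0.3406989  0.2793536  0.16528903] [-0.01426232  0.01184156 -0.01237788]
[ 0.48052983 -0.03087074  0.06890748] [-0.55421212 -0.45121423  0.21594127] [0.03427743 0.04761948 0.01986659]
[[198.56593901 190.54837633]
 [198.60996395 183.01843781]
 [198.64394578 179.55414087]
 [224.23661651 240.71827814]]
```

View pics/c2.png

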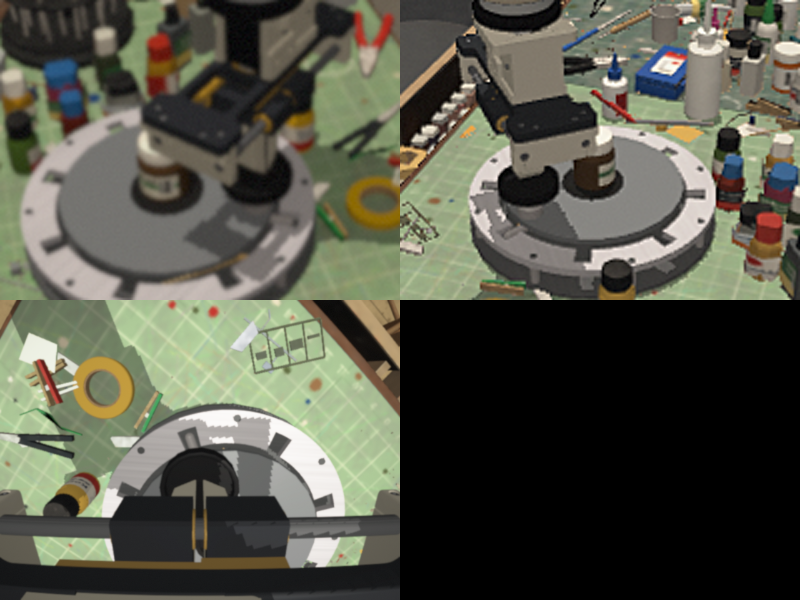

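```bash
python3 -c "
from h import *
im=cams.get_image('wrist');i=cams.camera_info('wrist')
a=np.linspace(0,2*np.pi,60)
for z in(.089,.082,.076):
    c=P(179,z);e=proj(i,c+np.c_[.03*np.cos(a),.03*np.sin(a),0*a]);print(z,e.min(0).round(1),e.max(0).round(1))
g=im.max(2).astype(int)
print(g[215:250,318]); print('row',300,g[300,250:275],g[300,365:395])
print(g[290,250:275],g[290,365:395])
cv2.imwrite('pics/w2c.png',cv2.resize(im[200:350,220:420],None,fx=4,fy=4,interpolation=cv2.INTER_CUBIC))"
```

```text
0.089 [253.1 243.3] [382.4 359.9]
0.082 [255.4 238.6] [380.2 351.8]
0.076 [257.2 234.8] [378.4 345.2]
[176 174 170 162 155 148 142 133 123 116 107  98  90  85  83  81  79  77
  77  75  67  49  29  17  18  16  17  19  26  35  41  40  37  31  26]
row 300 [105 105 104 101  89  65  40  27  25  25  26  24  22  18  17  19  21  25
  26  25  27  27  28  27  26] [ 48  48  50  49  45  38  29  20  20  24  34  39  42  42  44  44  52  74
  94 104 107 107 106 107 106 106 107 106 106 107]
[106 107 106 106 106 101  83  56  33  25  27  26  25  23  21  19  21  22
  26  28  27  26  26  26  27] [ 50  50  49  50  48  40  32  22  25  32  38  42  44  46  47  49  64  89
 103 107 106 107 107 107 106 106 106 107 106 106]
```

View pics/w2c.png

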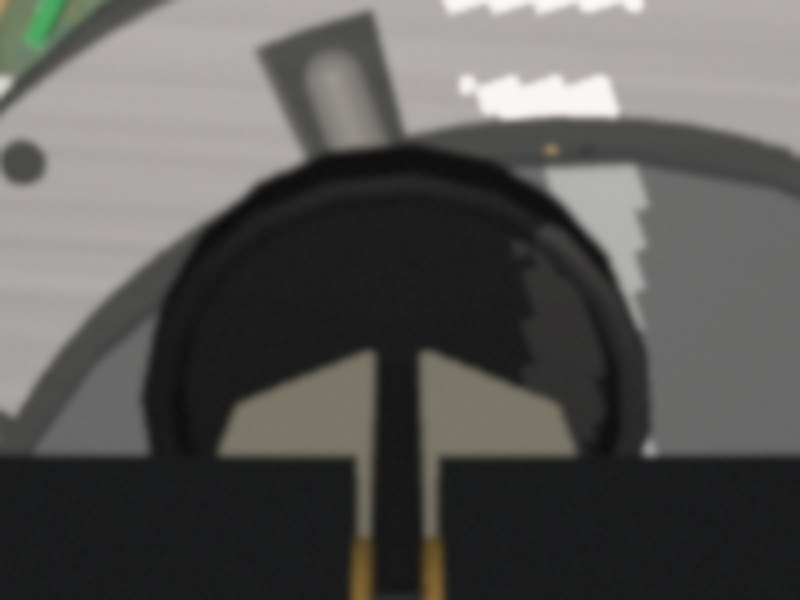

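drive_tool:
  commands:
    - [[0,0,0],[0,0,0.1],-1]
    - [[0,0,0],[0,0,0.2],-1]
    - [[0,0,0],[0,0,0.3],-1]
    - [[0,0,0],[0,0,0.3],-1]
    - [[0,0,0],[0,0,0.3],-1]

```text
clock: 4.17
position: [0.4804, -0.0309, 0.0657]
ee_rot: [-0.534, -3.096, 0.0]
force: [-0.3, -0.0, -0.1]
width: 0.01
gripper_force: 0.0
```

```bash
python3 -c "
from h import *
i=cams.camera_info('wrist');s=readout.observe()
C=-np.array(i['R']).T@np.array(i['t']).ravel();print('cam',C,s['position'],s['force'],s['joint_efforts'])
im=cams.get_image('scene');j=cams.camera_info('scene');print(proj(j,[s['position'],P(179,.089)]))
k=cams.camera_info('side');print(proj(k,[s['position'],P(179,.089)]));im2=cams.get_image('side')
f=lambda a,u,v:cv2.resize(a[v-37:v+38,u-25:u+25],(400,600),interpolation=cv2.INTER_CUBIC)
cv2.imwrite('pics/c3.png',np.hstack([f(im,274,220),f(im2,328,265)]))"
```

```text
cam [ 0.40247817 -0.0026328   0.24802905] [ 0.48036027 -0.03087294  0.06572728] [-0.27675682 -0.03168356 -0.10946647] [-2.04122065e-03 -5.04568899e+01  4.75283816e+00 -2.15339470e+01
  1.56441133e-02  7.17233936e-02  8.54351325e-03]
[[274.35156817 238.43258597]
 [273.65341542 228.63543674]]
[[327.54547677 284.47863025]
 [327.40974144 274.35997407]]
```

View pics/c3.png

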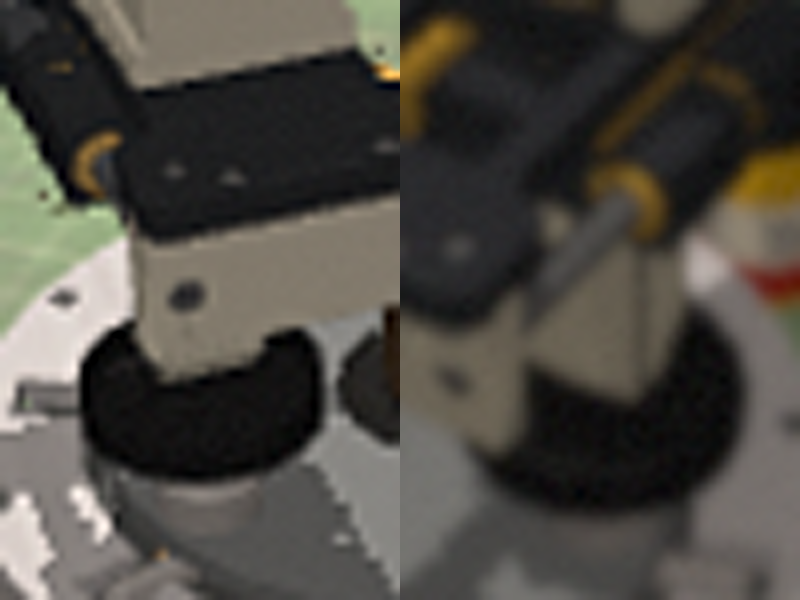

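drive_tool:
  commands:
    - [[0,0,0],[0,0,0.1],-1]
    - [[0,0,0],[0,0,0.2],-1]
    - [[0,0,0],[0,0,0.3],-1]
    - [[0,0,0],[0,0,0.3],-1]
    - [[0,0,0],[0,0,0.3],-1]

```text
clock: 4.68
position: [0.4804, -0.0309, 0.0627]
ee_rot: [-0.534, -3.096, 0.0]
force: [0.2, 0.3, 0.2]
width: 0.002
gripper_force: 0.0
```

drive_tool:
  commands:
    - [[0,0,0],[0,0,0.1],-1]
    - [[0,0,0],[0,0,0.2],-1]
    - [[0,0,0],[0,0,0.3],-1]
    - [[0,0,0],[0,0,0.3],-1]
    - [[0,0,0],[0,0,0.3],-1]

```text
clock: 5.1
position: [0.4804, -0.0309, 0.0597]
ee_rot: [-0.534, -3.096, 0.0]
force: [-0.4, -0.0, 0.9]
width: 0.005
gripper_force: 0.0
```

drive_tool:
  commands:
    - [[0,0,0],[0,0,0.1],-1]
    - [[0,0,0],[0,0,0.2],-1]
    - [[0,0,0],[0,0,0.3],-1]
    - [[0,0,0],[0,0,0.3],-1]
    - [[0,0,0],[0,0,0.3],-1]

```text
clock: 5.52
position: [0.4805, -0.0308, 0.0569]
ee_rot: [0.534, 3.096, 0.0]
force: [-0.1, 0.0, 1.7]
width: 0.005
gripper_force: 1.3
```

```bash
python3 -c "
from h import *
im=cams.get_image('wrist');i=cams.camera_info('wrist');s=readout.observe();print(s['position'],s['force'])
a=np.linspace(0,2*np.pi,60)
for z in(.089,.082,.076):
    c=P(179,z);e=proj(i,c+np.c_[.03*np.cos(a),.03*np.sin(a),0*a]);print(z,e.min(0).round(1),e.max(0).round(1))
g=im.max(2).astype(int)
print(g[240:280,318]); print(g[310,240:275],g[310,365:405])
side=cams.get_image('side');sc=cams.get_image('scene')
f=lambda a,u,v:cv2.resize(a[v-37:v+38,u-25:u+25],(400,600),interpolation=cv2.INTER_CUBIC)
cv2.imwrite('pics/c4.png',np.hstack([f(sc,274,220),f(side,328,265)]))"
```

```text
[ 0.48051574 -0.03083219  0.05690874] [-0.80521451  0.37126765  2.45124033]
0.089 [248.7 252.4] [386.7 375.2]
0.082 [251.3 246.9] [384.1 366.1]
0.076 [253.4 242.6] [382.1 358.7]
[78 79 74 59 37 23 18 17 17 17 16 18 29 38 39 38 34 28 27 25 25 27 28 28
 28 28 28 28 28 29 28 27 26 28 29 27 28 29 28 27]
[104 104 104 104 104 104 105 103 103 101  87  63  38  26  25  25  25  25
  23  20  16  16  18  22  24  25  25  25  26  26  27  25  26  31  52] [ 48  45  47  47  46  46  44  40  32  24  22  16  19  28  36  38  41  41
  42  42  52  73  95 103 105 105 105 106 105 105 105 105 105 105 104 104
 105 104 104 104]
```

View pics/c4.png

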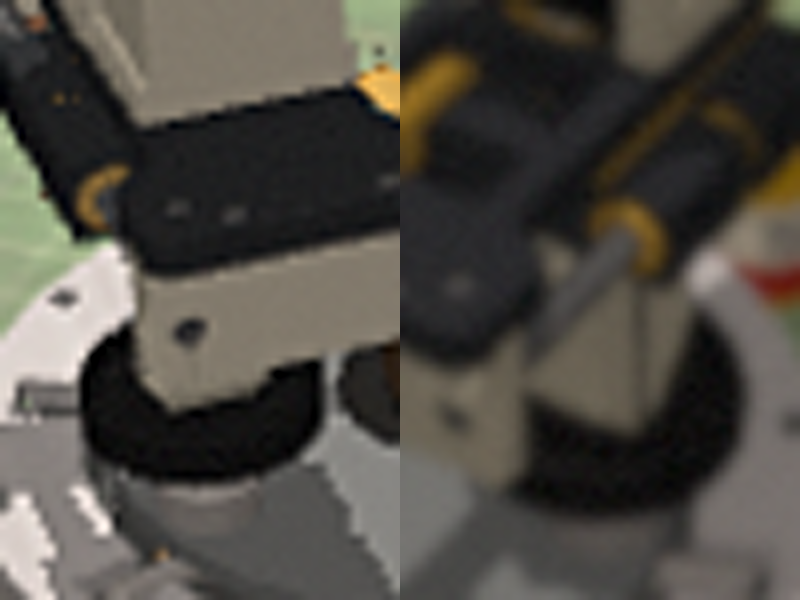

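```bash
python3 -c "
from h import *
from scipy.optimize import least_squares
i=cams.camera_info('wrist');s=readout.observe()
w1=cv2.imread('pics/w1.png'); cur=cams.get_image('wrist')
for im,p,nm in((w1,np.array([.4803,-.0295,.2014]),'w1'),(cur,s['position'],'cur')):
    j=dict(i); R=np.array(i['R']); C=-R.T@np.array(i['t']).ravel()+p-s['position']; j['t']=-R@C
    X=[];U=[]
    for k in range(8):
        x=P(21.6+45*k,.038,.121); u=proj(j,x)[0]
        if not(12<u[0]<627 and 12<u[1]<300):continue
        a,b=u.round().astype(int); g=cv2.cvtColor(im,6)[b-12:b+13,a-12:a+13]
        g=cv2.medianBlur(g,11).astype(float)-g; g[g<.6*g.max()]=0
        yy,xx=np.mgrid[b-12:b+13,a-12:a+13]; d=np.array([(xx*g).sum(),(yy*g).sum()])/g.sum()
        print(nm,k,u.round(1),d.round(1)); X.append(x);U.append(d)
    if len(X)<3:continue
    def f(q): jj=dict(j); jj['t']=-R@(C+q); return (proj(jj,X)-U).ravel()
    r=least_squares(f,[0,0,0],loss='soft_l1'); print('cam offset',r.x.round(4),r.fun.round(1))
"
```

```text
w1 1 [464.7 296.1] [465.1 295.9]
w1 2 [444.  209.3] [444.7 209. ]
w1 3 [355.  163.5] [357.5 161.9]
w1 4 [256.9 196.7] [257.7 196.9]
w1 5 [219.  281.3] [219.9 281.4]
cam offset [-0.    -0.001  0.   ] [ 0.5 -0.   0.3  0.  -1.5  1.3  0.2 -0.5 -0.1 -0.4]
cur 2 [523.3 265.9] [523.6 264.7]
cur 3 [381.9 193.3] [381.3 191.9]
cur 4 [219.1 246.9] [216.4 243.1]
cam offset [ 0.0017  0.0003 -0.0016] [ 0.1 -0.2 -0.4 -0.9  0.3  2.1]
```

Contact began at about readout z 0.058. The wrist view shows that the closed fingertips sit about 23 mm short of the TCP, so full press should be near readout 0.046.

drive_tool:
  commands:
    - [[0,0,0],[0,0,0.2],-1]
    - [[0,0,0],[0,0,0.4],-1]
    - [[0,0,0],[0,0,0.6],-1]
    - [[0,0,0],[0,0,0.6],-1]
    - [[0,0,0],[0,0,0.6],-1]

```text
clock: 6.13
position: [0.4805, -0.0309, 0.0508]
ee_rot: [0.534, 3.096, -0.0]
force: [-0.3, 0.4, 4.3]
width: 0.005
gripper_force: 2.0
```

drive_tool:
  commands:
    - [[0,0,0],[0,0,0.2],-1]
    - [[0,0,0],[0,0,0.4],-1]
    - [[0,0,0],[0,0,0.4],-1]
    - [[0,0,0],[0,0,0.4],-1]

```text
clock: 6.47
position: [0.4805, -0.0309, 0.0468]
ee_rot: [0.534, 3.096, 0.0]
force: [-0.9, 0.7, 4.8]
width: 0.005
gripper_force: 2.4
```

drive_tool:
  commands:
    - [[0,0,0],[0,0,0.1],-1]
    - [[0,0,0],[0,0,0.15],-1]
    - [[0,0,0],[0,0,0.15],-1]
    - [[0,0,0],[0,0,0.15],-1]

```text
clock: 6.8
position: [0.4805, -0.0308, 0.0454]
ee_rot: [0.534, 3.096, 0.0]
force: [-1.3, 0.7, 4.5]
width: 0.005
gripper_force: 2.6
```

```bash
python3 -c "
from h import *
im=cams.get_image('wrist');i=cams.camera_info('wrist')
F=[]
for k in range(6): cams.get_image('scene');s=readout.observe();F.append(s['force'])
print(s['position'],np.mean(F,0),s['clock'])
a=np.linspace(0,2*np.pi,60)
for z in(.089,.082,.076):
    c=P(179,z);e=proj(i,c+np.c_[.03*np.cos(a),.03*np.sin(a),0*a]);print(z,e.min(0).round(1),e.max(0).round(1))
g=im.max(2).astype(int)
print(g[235:280,318])
for r in(300,312):
  v=np.where(g[r,230:420]<45)[0]+230;print(r,v.min(),v.max())
for d in(168,156.5,145,134,135): print(d,shift(P(d,s['position'][2])))
"
```

```text
[ 0.48051512 -0.03084847  0.04541578] [-0.32378932 -0.04633346  5.05918399] 7.15
0.089 [243.9 262.4] [391.3 391.7]
0.082 [246.9 256.1] [388.4 381.4]
0.076 [249.3 251.2] [386.1 373.2]
[122 113 104  97  91  87  84  77  59  38  20  16  16  17  17  16  19  28
  35  40  37  33  29  25  25  25  26  28  29  26  29  27  26  28  27  28
  27  26  28  28  28  26  28  28  27]
300 254 383
312 252 384
168 [0.37 1.49 0.  ]
156.5 [0.42 3.09 0.  ]
145 [0.15 4.67 0.  ]
134 [-0.4   6.11  0.  ]
135 [-0.34  5.98  0.  ]
```

The rim crest now matches a press of about 11 to 12 mm. I'll add 1 mm and swing along the arc.

drive_tool:
  commands:
    - [[0,0,0],[0,0,0.1],-1]
    - [[0,0,0],[0,0,0.1],-1]
    - [[0,0,0],[0.04,0.15,0.1],-1]
    - [[0,0,0],[0.1,0.35,0.1],-1]
    - [[0,0,0],[0.17,0.6,0.1],-1]
    - [[0,0,0],[0.24,0.9,0.1],-1]
    - [[0,0,0],[0.31,1.2,0.1],-1]
    - [[0,0,0],[0.37,1.5,0.1],-1]
    - [[0,0,0],[0.4,1.8,0.1],-1]
    - [[0,0,0],[0.42,2.1,0.1],-1]
    - [[0,0,0],[0.43,2.4,0.1],-1]
    - [[0,0,0],[0.43,2.7,0.1],-1]
    - [[0,0,0],[0.42,2.95,0.1],-1]
    - [[0,0,0],[0.42,3.1,0.1],-1]
    - [[0,0,0],[0.42,3.1,0.1],-1]
    - [[0,0,0],[0.42,3.1,0.1],-1]

```text
clock: 8.48
position: [0.4874, -0.0001, 0.0445]
ee_rot: [0.534, 3.095, 0.0]
force: [0.4, 0.0, 4.9]
width: 0.006
gripper_force: 2.7
```

```bash
python3 -c "
from h import *
im=cams.get_image('wrist');i=cams.camera_info('wrist');s=readout.observe()
print(s['position'],s['force'],s['clock'])
a=np.linspace(0,2*np.pi,60)
for d in(179,156.5):
    c=P(d,.076);e=proj(i,c+np.c_[.03*np.cos(a),.03*np.sin(a),0*a]);print(d,e.min(0).round(1),e.max(0).round(1))
g=im.max(2).astype(int)
for r in(300,312):
  v=np.where(g[r,230:440]<45)[0]+230;print(r,v.min(),v.max())
for d in(150,145,140,134): print(d,shift(P(d,s['position'][2])))
cv2.imwrite('pics/w3.png',im)
"
```

```text
[ 4.87309213e-01 -1.26785309e-04  4.45229038e-02] [0.65530135 0.3968155  4.88077103] 8.5333
179 [179.1 260.7] [314.8 381. ]
156.5 [248.3 251.7] [385.9 374.2]
300 252 377
312 251 380
150 [-0.08  0.87  0.  ]
145 [-0.24  1.55  0.  ]
140 [-0.45  2.22  0.  ]
134 [-0.79  2.98  0.  ]
```

View pics/w3.png

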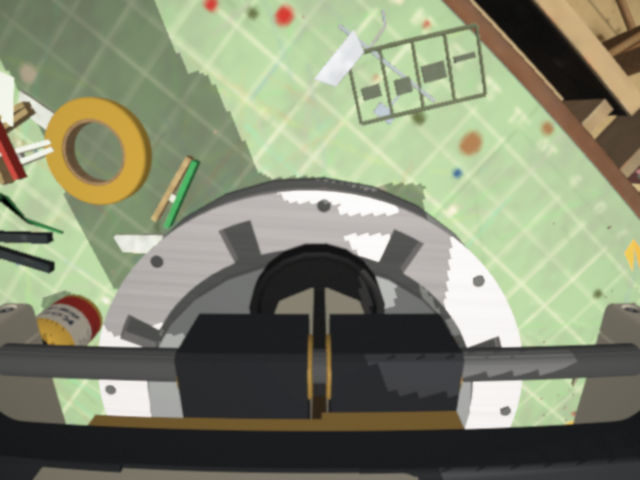

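The cup is midway between slots, at (316,305), and following the finger. On to the next hole.

drive_tool:
  commands:
    - [[0,0,0],[-0.01,0.15,0],-1]
    - [[0,0,0],[-0.02,0.35,0],-1]
    - [[0,0,0],[-0.05,0.6,0],-1]
    - [[0,0,0],[-0.09,0.9,0],-1]
    - [[0,0,0],[-0.15,1.2,0],-1]
    - [[0,0,0],[-0.23,1.5,0],-1]
    - [[0,0,0],[-0.31,1.8,0],-1]
    - [[0,0,0],[-0.41,2.1,0],-1]
    - [[0,0,0],[-0.52,2.4,0],-1]
    - [[0,0,0],[-0.63,2.65,0],-1]
    - [[0,0,0],[-0.71,2.82,0],-1]
    - [[0,0,0],[-0.77,2.94,0],-1]
    - [[0,0,0],[-0.8,3,0],-1]
    - [[0,0,0],[-0.8,3,0],-1]
    - [[0,0,0],[-0.8,3,0],-1]

```text
clock: 9.78
position: [0.5048, 0.0254, 0.0445]
ee_rot: [0.534, 3.095, 0.0]
force: [-0.2, 0.1, 5.2]
width: 0.007
gripper_force: 2.7
```

```bash
cat > chk.py <<'E'
from h import *
im=cams.get_image('wrist');i=cams.camera_info('wrist');s=readout.observe()
print(s['position'],s['force'],s['clock'])
a=np.linspace(0,2*np.pi,90)
for z in(.076,.0805,.089):
  for d in(136,134,132):
    e=proj(i,P(d,z)+np.c_[.03*np.cos(a),.03*np.sin(a),0*a]);print(z,d,e.min(0).round(1),e.max(0).round(1))
g=im.max(2).astype(int)
k=int(proj(i,P(134,.08))[0][1])
for r in(k-15,k-5,k):
  v=np.where(g[r,230:440]<45)[0]+230;print(r,v.min(),v.max())
print(shift(P(134,s['position'][2])))
E
python3 chk.py
```

```text
[0.50480664 0.02543834 0.04451767] [-1.46917707  0.49213513  6.51481737] 9.8333
0.076 136 [242.8 249.5] [380.7 372.5]
0.076 134 [248.7 252.3] [386.3 374.7]
0.076 132 [254.5 255.2] [391.8 377. ]
0.0805 136 [240.8 253.2] [382.3 378.7]
0.0805 134 [246.9 256. ] [388.  380.9]
0.0805 132 [252.9 259. ] [393.7 383.2]
0.089 136 [236.9 260.7] [385.5 391.2]
0.089 134 [243.3 263.7] [391.6 393.4]
0.089 132 [249.6 266.8] [397.4 395.9]
306 249 376
316 230 438
321 230 439
[ 0.   -0.01 -0.  ]
```

drive_tool:
  commands:
    - [[0,0,0],[0,0,-0.2],-1]
    - [[0,0,0],[0,0,-0.4],-1]
    - [[0,0,0],[0,0,-0.6],-1]
    - [[0,0,0],[0,0,-0.8],-1]
    - [[0,0,0],[0,0,-0.8],-1]
    - [[0,0,0],[0,0,-0.8],-1]

```text
clock: 10.33
position: [0.5046, 0.0253, 0.0525]
ee_rot: [0.534, 3.095, 0.0]
force: [0.4, -0.3, 4.1]
width: 0.003
gripper_force: 1.8
```

```bash
python3 chk.py
```

```text
[0.50460522 0.0253371  0.05237477] [-0.13572192 -0.03675439  4.27658973] 10.3833
0.076 136 [246.3 243.8] [378.4 362.6]
0.076 134 [252.  246.5] [383.8 364.7]
0.076 132 [257.6 249.3] [389.  366.9]
0.0805 136 [244.5 247.2] [379.9 368.3]
0.0805 134 [250.3 249.9] [385.4 370.4]
0.0805 132 [256.1 252.8] [390.8 372.7]
0.089 136 [240.9 254. ] [382.8 379.8]
0.089 134 [247.  256.8] [388.6 382. ]
0.089 132 [253.  259.8] [394.2 384.3]
298 250 374
308 249 376
313 249 380
[-0.01  0.01  0.  ]
```

Still in contact at about 5 mm pressed, which is above the pin-stop depth, so the pin is in the hole. I'll lift clear.

drive_tool:
  commands:
    - [[0,0,0],[0,0,-0.3],-1]
    - [[0,0,0],[0,0,-0.6],-1]
    - [[0,0,0],[0,0,-0.9],-1]
    - [[0,0,0],[0,0,-1.5],-1]
    - [[0,0,0],[0,0,-3],-1]
    - [[0,0,0],[0,0,-6],-1]
    - [[0,0,0],[0,0,-9],-1]
    - [[0,0,0],[0,0,-12],-1]
    - [[0,0,0],[0,0,-14.9],-1]
    - [[0,0,0],[0,0,-14.9],-1]
    - [[0,0,0],[0,0,-14.9],-1]
    - [[0,0,0],[0,0,-14.9],-1]

```text
clock: 11.38
position: [0.5038, 0.0254, 0.201]
ee_rot: [-0.534, -3.095, -0.0]
force: [-0.9, -0.1, 0.0]
width: 0.002
gripper_force: 0.0
```

Run:
```python
from h import *
from scipy.optimize import least_squares
s=readout.observe();print(s['position'],s['force'],s['clock'])
a=np.linspace(0,2*np.pi,90)
im=cams.get_image('wrist');i=cams.camera_info('wrist')
u=proj(i,P(134,.089))[0];x,y=u.round().astype(int)
def seg(im,z,d):
    # IoU of rim-disc with dark mask inside, to score z,d
    m=(cv2.medianBlur(im,3).max(2)<50).astype(np.uint8)
    e=proj(i,P(d,z)+np.c_[.03*np.cos(a),.03*np.sin(a),0*a])
    return m,e
m=(cv2.medianBlur(im,3).max(2)<55).astype(np.uint8)
n,l,st,c=cv2.connectedComponentsWithStats(m[:320]); k=l[y,x]; print('blob',k,st[k],c[k].round(1))
for z in(.076,.0805,.089):
    e=proj(i,P(134,z)+np.c_[.03*np.cos(a),.03*np.sin(a),0*a]); b=proj(i,P(134,z-.012)+np.c_[.03*np.cos(a),.03*np.sin(a),0*a]); al=np.r_[e,b];print(z,al.min(0).round(1),al.max(0).round(1),'top rim',e.min(0).round(1),e.max(0).round(1))
g=im.max(2).astype(int)
print(x,y,g[y-50:y-15,x],g[y+15:y+50,x]); print(g[y,x-50:x-20],g[y,x+20:x+50])
cv2.imwrite('pics/w4.png',im)
```

```text
[0.5038318  0.02542257 0.20097134] [-0.94168265 -0.1283259   0.04870031] 11.3833
blob 11 [ 281  190   73   69 2634] [314.5 229.2]
0.076 [282.2 186.5] [355.5 259.9] top rim [282.2 189. ] [355.5 259.9]
0.0805 [281.7 187.4] [356.  261.8] top rim [281.7 190. ] [356.  261.8]
0.089 [280.7 189.2] [357.  265.5] top rim [280.7 192. ] [357.  265.5]
319 230 [225 206 199 197 195 194 187 163 118  67  44  60  71  68  59  58  65  70
  73  72  72  72  71  71  72  71  71  71  70  70  70  69  69  70  69] [ 36  42  52  60  64  65  66  66  65  62  51  34  30  43  61  67  77 117
 158 181 188 189 190 188 188 189 187 186 186 187 186 186 185 184 185]
[120 121 120 120 121 120 121 120 119 113  94  66  42  35  30  26  24  28
  34  35  37  37  36  36  37  36  37  37  38  35] [ 37  37  36  35  35  36  36  35  33  27  25  28  31  34  48  77 103 116
 120 118 114 111 115 122 126 125 120 135 188 237]
```

Run:
```python
from h import *
i=cams.camera_info('wrist');s=readout.observe();R=np.array(i['R']);C0=-R.T@np.array(i['t']).ravel()
a=np.linspace(0,2*np.pi,90)
def edges(im,j,d):
    g=cv2.cvtColor(im,6).astype(float); x,y=proj(j,P(d,.089))[0].round().astype(int)
    e=proj(j,P(d,.089)+np.c_[.03*np.cos(a),.03*np.sin(a),0*a])
    G=lambda v,o:o+np.abs(np.gradient(cv2.GaussianBlur(v.reshape(-1,1),(1,5),0).ravel())).argmax()
    print(d,'pred',e.min(0).round(1),e.max(0).round(1),'L',G(g[y,x-45:x-30],x-45),'R',G(g[y,x+30:x+45],x+30),'T',G(g[y-45:y-30,x],y-45),'B',G(g[y+28:y+40,x],y+28))
j=dict(i);j['t']=-R@(C0+np.array([.4803,-.0295,.2014])-s['position'])
edges(cv2.imread('pics/w1.png'),j,179); edges(cv2.imread('pics/w4.png'),i,134)
# fixed cameras: fit black cup blob, before vs now
from scipy.optimize import least_squares
for n in('scene','side'):
    k=cams.camera_info(n);new=cams.get_image(n);cv2.imwrite(f'pics/{n}9.png',new);old=cv2.imread(f'pics/{n}0.png')
    for im,d in((old,179),(new,134)):
        q=proj(k,P(d,.083))[0].round().astype(int)
        m=(im.max(2)<45).astype(np.uint8);_,l,st,c=cv2.connectedComponentsWithStats(m)
        b=l[q[1],q[0]];print(n,d,'blob c',c[b].round(1),st[b],'pred .083',proj(k,P(d,.083))[0].round(1),'.0745',proj(k,P(d,.0745))[0].round(1),'136/132',proj(k,[P(136,.083),P(132,.083)]).round(1).tolist())
```

```text
179 pred [278.8 190.8] [354.9 264.2] L 280 R 354 T 188 B 263
134 pred [280.7 192. ] [357.  265.5] L 280 R 354 T 188 B 262
scene 179 blob c [273.6 231.8] [259 221  30  22 558] pred .083 [273.8 231.2] .0745 [274.1 234.8] 136/132 [[266.2, 215.5], [266.7, 214.0]]
scene 134 blob c [266.1 215.6] [252 206  29  20 474] pred .083 [266.4 214.7] .0745 [266.7 218.2] 136/132 [[266.2, 215.5], [266.7, 214.0]]
side 179 blob c [327.6 278. ] [311 264  34  29 803] pred .083 [327.5 277. ] .0745 [327.5 280.7] 136/132 [[305.6, 298.0], [302.5, 299.4]]
side 134 blob c [300.  295.1] [ 267  272   58   43 1309] pred .083 [304.1 298.7] .0745 [304.3 302.4] 136/132 [[305.6, 298.0], [302.5, 299.4]]
```

The cup's offset from its predicted locked height is the same before and after in the scene view (0.6 px vs 0.9 px). A stuck plunger would shift it about 3.5 px. The angle is within about 1° of the hole, so the table is locked.

```bash
python3 -c "
from h import *
for n,p in(('scene',(306,205)),('side',(281,258))):
    o=cv2.imread(f'pics/{n}0.png');w=cv2.imread(f'pics/{n}9.png');x,y=p
    r=cv2.matchTemplate(w[y-25:y+30,x-25:x+25],o[y-8:y+8,x-13:x+13],cv2.TM_CCOEFF_NORMED);_,v,_,l=cv2.minMaxLoc(r);print(n,v,'jar cap shift px',l[0]-12,l[1]-17)
print(job.sign_off())"
```

```text
scene 0.9880757927894592 jar cap shift px 0 0
side 0.9884652495384216 jar cap shift px 1 0
the job is handed in; nothing more can be done
None
```

I turned the table one hole clockwise and the plunger sprang back up there; the jar shifted by at most one pixel in the fixed cameras, the arm is clear, and the job is handed in (no verdict was shown).

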